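# Level the tempering slab with a spirit level

### The job

Slide the spirit level straight up out of its slotted holder and stand it upright in the middle of the marble slab, pointing at the slab's levelling foot, and let go of it. Then turn the foot's black knob until the bubble settles between the two lines. Finish by pressing down on the middle of the level's top, moderately (about 10 N), and keep pressing: the program ends while still pressing, with the bubble still centred; leave the plain bar, the cup and the bowl alone.

Things in the scene. Friction and masses are not known exactly. Their poses are not given: they have to be found in the camera images.
- level: The spirit level, a flat aluminium bar with black side panels, 160 long (its x) by 16 thick (its y) by 60 mm tall (its z), 0.25 kg; origin at the centre of its underside. A vial with a pale bubble and two black lines is let into the middle of its top edge. At the start it stands upright on its long edge in one of the holder's two slots, top 35 mm above the holder's top; the other slot holds a plain aluminium bar of 160 x 16 x 50 mm without a vial, which stays there.
- vial_mid (a point): The middle of the level's vial, on its centre line 55 mm above its underside, 5 mm below its top; axes as the level's.
- bubble (a joint): Offset of the bubble from the middle of the vial, in m, positive toward the level's +x end. The bubble goes to the higher end, about 7.9 mm per degree of slope, and needs about 1.5 s to settle. The two lines on the vial are 18 mm apart and the bubble is 12 mm long: within 3 mm of zero it lies between them.
- holder: White plastic holder fixed on the bench, 200 (x) by 160 (y) by 30 mm tall, origin under its centre. Two slots along its x, centred 45 mm either side of its middle in y, each 168 by 20 mm and 25 mm deep (slot floor 5 mm above the bench). Which slot holds the level varies.
- slab: White marble slab, 220 (x) by 200 (y) by 16 mm, on a stand fixed to the bench; origin at the centre of its top face, about 50 mm above the bench. It rocks about a line along its y that lies 50 mm to the +x side of its centre, 20 mm below its top; its levelling foot is at its -x end. At the start the foot end is too low by 0.8 to 2.4 degrees. It does not yield to pushing.
- foot (a joint): Angle of the levelling foot's knob in rad, growing clockwise seen from above; clockwise raises the foot end of the slab, 0.012 rad (about 2.6 mm at the foot) per rad, which moves the bubble of a level on the slab by 5.4 mm per rad, toward the foot. The bench slopes, so the value at which the slab is level differs each time, 1.2 to 3.4 rad clockwise of the start. Range -0.8 to 4.6; it stays where it is left; about 0.15 N m to turn.
- foot_knob (a point): Point on the knob's vertical axis at its mid height, 76 mm above the bench, 165 mm from the slab's centre on its -x side. The knob is a round ribbed black grip, 38 mm in diameter and 28 mm tall (from 62 to 90 mm above the bench), which keeps its height as it turns; below it are only a thin spindle and an aluminium lug about 30 mm under its underside.
- bar: Bystander: plain aluminium bar, 160 x 16 x 50 mm tall, standing in the holder's other slot; origin at the centre of its underside.
- cup: Bystander: clear plastic cup, 72 mm across, 85 mm tall; origin under its centre.
- bowl: Bystander: small steel bowl, 100 mm across, 45 mm tall; origin under its centre.
Not all that is in view belongs to the job. Leave any green look-alike of the level alone.

How it is judged:
By the outcome, as a careful person would: the job done as asked, in the order asked, and still so for the second after the job is handed in, while the arm keeps its last pose, push and grip.
It also fails if it takes over 72 s, if anything falls off the work surface, if the arm or the gripper's body presses on something with over 40 N, if the wrist force passes 120 N, or if a joint passes its speed limit or range.

### The arm

A 6-joint arm with a two-finger parallel gripper is mounted at the origin on the work surface. World frame = base frame: x ahead of the robot, y to its left, z up, the work surface at z = 0. Lengths are in m, angles in degrees, forces in N, time in s.
With the tool pointing down it reaches from about 0.375 to 0.75 m from the base axis. Payload 9 kg.
Tool frame: the origin (TCP) lies where the fingers leave the gripper's body, on its centre line; the fingertips stand 73 mm ahead of it and the grasp point (between the pads) lies 54 mm ahead of it (robot.tip_reach is the distance from the TCP to the fingertips, in m); z points along the fingers, y is the direction in which the jaws open and shut (so a half turn about z gives the same grasp; the last joint's range is limited). The gripper opens to 85 mm and grips with 20 to 120 N. Pads are 22 mm wide; open, the fingers measure 114 mm over their backs; the gripper's body (76 mm by 85 mm) begins 54 mm behind the grasp point. The pads swing forward as they close: fully open they stand 13 mm farther back than shut.
Start: joints at [53.703, 5.964, 5.575, 89.605, 0, 77.527], TCP at [0.242, 0.549, 0.304] pointing down, gripper open.
Joint ranges: [-171.21, 171.21], [-48.23, 106.86], [-62.78, 66.21], [-105.2, 120.99], [-86.42, 89.51], [-180, 180]. Speed limits (degrees/s): [127.2, 127.2, 147.25, 180, 180, 180].

### API

Orientations are given as [roll, pitch, yaw] about the fixed x, y, z axes, in that order (R = Rz(yaw) Ry(pitch) Rx(roll)).
In Python, from plant import robot gives the robot as it stands. Calls block until the motion is done:
- robot.move_pose(position, orientation): joint-space move of the TCP to a pose.
- robot.line_to(position, vel=0.15, rotation=None, guard=None): straight line of the TCP; rotation=None keeps the orientation; vel is the mean speed in m/s. With guard (N) it stops when the force on the tool has changed by that much, and returns True; else False.
- robot.goto_joints(angles): joint-space move.
- robot.set_gripper(opening): finger opening in m; the grip force is fixed at half the most; returns when the fingers have stopped.
- robot.pause(seconds).
- robot.ik(position, orientation): joint angles nearest the present ones, or None.
- robot.observe(): the state.
- robot.grab_frame(name): name is "scene" or "side" or "wrist"; returns the picture (480x640x3 uint8, blue, green, red); there is no depth.
- robot.get_calibration(name): a dict with "vertical_fov" (degrees; the focal length in pixels is half the picture's height over the tangent of half this angle, whatever the lens; pixels are square), "cx", "cy" (the principal point, pixels), "rvec" (rotation vector, rad) and "tvec" (3), from world to camera coordinates, as OpenCV has them. Camera axes: x right, y down, z forward; pixel columns grow to the right and rows downward; lengths in m; the calibration is good to about 2 mm. A picture is of the moment at which its call begins: read the wrist's pose just before it. get_calibration takes no time and is no camera call; for the wrist camera it gives the pose at the moment of the call.
A pose or a line that the arm cannot do raises robot.IKError and nothing moves.
- robot.job_done(): hands the job in, once; it reports no verdict.
The state is a dict: "time": time; "q": joint angles; "qvel": joint speeds; "joint_torque": joint torques, N m; "tool_pos": TCP position; "tcp_rot": TCP orientation; "ft_force": force on the tool from outside, world axes, zero at the start; "torque": the same for the moment, N m; "gripper_width": finger opening in m.
Only numpy, scipy, OpenCV 4.12 (cv2) and the standard library are available. Lean on these libraries where they do the work, as an engineer would, in place of code of your own. Each camera call takes 0.05 s, during which the arm holds its last target.

## Working session

There is one attempt and no reset: what is moved stays moved. The work goes in short steps, each a Python script; the robot and the scene stay as the last script left them, time stands still between calls to the robot, and variables do not carry over. Pictures are saved under pics/ and viewed, and the job is handed in when it is done.

```bash
ls; mkdir -p pics
python3 - <<'E'
from plant import robot
import cv2
for n in ("scene","side","wrist"):
    c=robot.get_calibration(n); print(n,c)
    cv2.imwrite(f"pics/{n}0.png",robot.grab_frame(n))
print(robot.observe())
E
```

```text
pics
scene {'vertical_fov': 55.90168539092342, 'cx': 316.766826945372, 'cy': 244.58032233340708, 'rvec': array([ 1.42101341,  2.44723608, -0.64065858]), 'tvec': array([ 0.23043304, -0.36489891,  1.317553  ])}
side {'vertical_fov': 42.805110380213534, 'cx': 327.09405664543823, 'cy': 245.4370430153652, 'rvec': array([ 2.06097097, -0.38170953,  0.24956505]), 'tvec': array([-0.45742414,  0.17226414,  1.12720434])}
wrist {'vertical_fov': 62.81216720580806, 'cx': 319.96583890545963, 'cy': 240.66869703358012, 'rvec': array([-2.43223704, -1.58466106, -0.21516619]), 'tvec': array([-0.59899165, -0.0343498 ,  0.38014064])}
{'time': 0.15, 'q': array([5.37036285e+01, 5.99199911e+00, 5.53796501e+00, 8.96047724e+01,
       4.61258643e-04, 7.75261026e+01]), 'qvel': array([-0.03911068, -0.08214723,  0.0408328 ,  0.03936278, -0.00257207,
        0.02099453]), 'joint_torque': array([ 4.09600339e-03, -5.57361388e+01,  5.04001987e+01,  1.26848396e-02,
       -2.25747899e-04, -3.94259439e-05]), 'tool_pos': array([0.24222984, 0.5487358 , 0.30329469]), 'tcp_rot': array([-1.79942681e+02, -1.31522724e-02,  1.56177519e+02]), 'ft_force': array([-0.22270909,  0.41592705, -0.13403627]), 'torque': array([ 0.01784725, -0.01186658, -0.01565616]), 'gripper_width': 0.08519321409661045}
```

View pics/scene0.png

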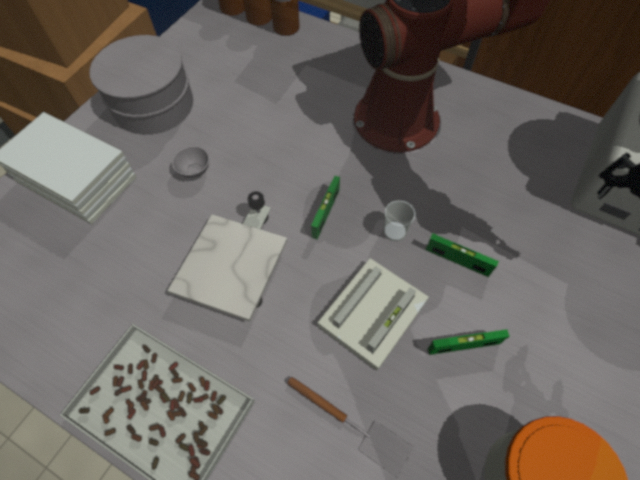

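View pics/side0.png

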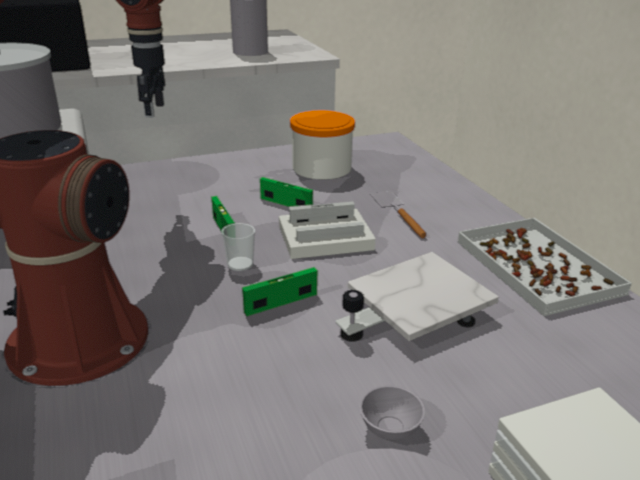

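View pics/wrist0.png

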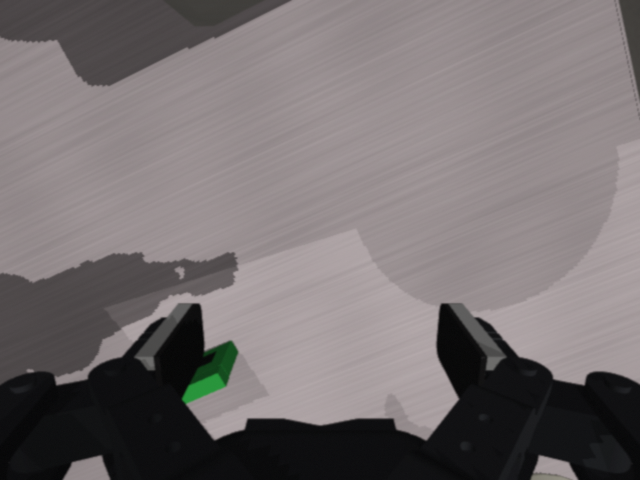

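Candidates for the level in the scene image: the grey bar with a yellow vial in the holder slot (391,319), the plain grey bar without a vial (357,297), and three green look-alikes at (326,207), (462,254) and (468,341). The grey bar with the vial fits the description. I'll confirm it in a crop.

```bash
cat > h.py <<'E'
import numpy as np, cv2
def cam(c):
    f=240/np.tan(np.radians(c["vertical_fov"])/2)
    R=cv2.Rodrigues(np.array(c["rvec"]))[0]; t=np.array(c["tvec"]).ravel()
    return f,R,t
def plane(c,px,z):
    f,R,t=cam(c); o=-R.T@t
    px=np.atleast_2d(np.array(px,float))
    d=np.c_[(px[:,0]-c["cx"])/f,(px[:,1]-c["cy"])/f,np.ones(len(px))]@R
    return o+d*((z-o[2])/d[:,2])[:,None]
def proj(c,P):
    f,R,t=cam(c); p=np.atleast_2d(P)@R.T+t
    return np.c_[f*p[:,0]/p[:,2]+c["cx"],f*p[:,1]/p[:,2]+c["cy"]]
def tri(cs,pxs):
    A=np.zeros((3,3));b=np.zeros(3)
    for c,p in zip(cs,pxs):
        f,R,t=cam(c);o=-R.T@t
        d=R.T@np.array([(p[0]-c["cx"])/f,(p[1]-c["cy"])/f,1]);d/=np.linalg.norm(d)
        M=np.eye(3)-np.outer(d,d);A+=M;b+=M@o
    return np.linalg.solve(A,b)
E
python3 - <<'E'
import cv2
a=cv2.imread("pics/scene0.png")
cv2.imwrite("pics/c1.png",cv2.resize(a[250:375,305:440],None,fx=4.5,fy=4.5,interpolation=cv2.INTER_CUBIC))
cv2.imwrite("pics/c2.png",cv2.resize(a[180:330,155:300],None,fx=4,fy=4,interpolation=cv2.INTER_CUBIC))
E
```

```text
(no output)
```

View pics/c1.png

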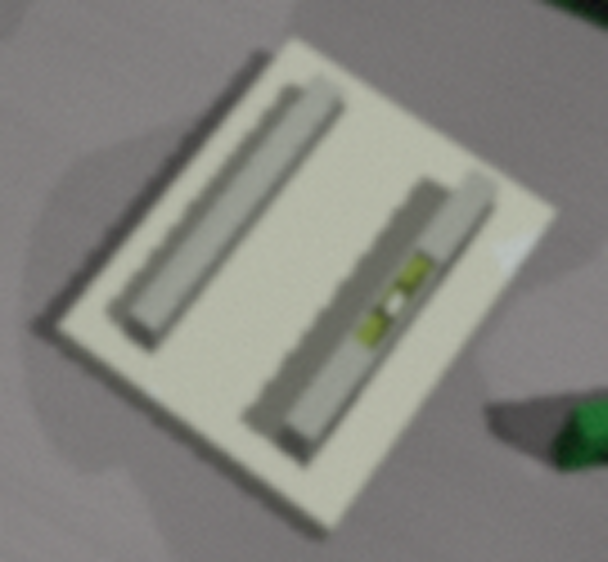

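View pics/c2.png

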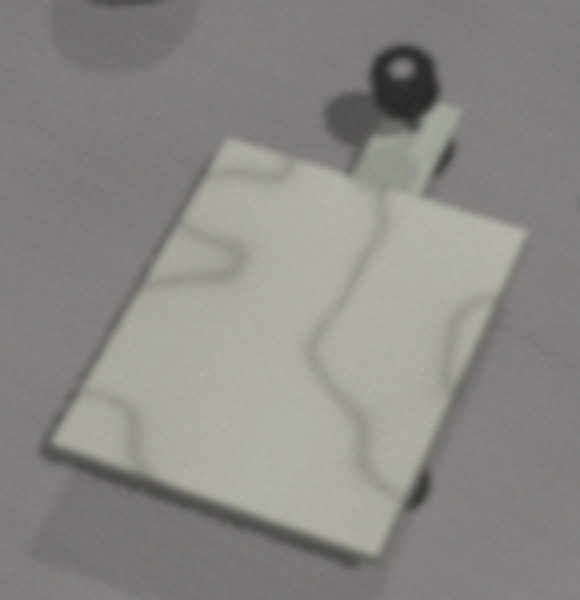

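```bash
python3 - <<'E'
from plant import robot
from h import *
np.set_printoptions(precision=4,suppress=True)
c=robot.get_calibration("scene"); s=robot.get_calibration("side")
def u1(p): return (np.array(p,float)+.5)/4.5-.5+[305,250]
def u2(p): return (np.array(p,float)+.5)/4-.5+[155,180]
H=plane(c,u1([(293,40),(556,213),(330,532),(58,325)]),.03)
print("holder",H,H.mean(0),[np.linalg.norm(H[i]-H[i-1]) for i in range(4)])
L=plane(c,u1([(288,425),(310,440),(497,190),(465,172)]),.065)
print("level",L,L.mean(0),[np.linalg.norm(L[i]-L[i-1]) for i in range(4)])
d=L[2:].mean(0)-L[:2].mean(0);print(np.degrees(np.arctan2(d[1],d[0])))
print("vial",plane(c,u1((396,302)),.063))
for a,b in((0,1),(1,2),(2,3),(3,0)):
    d=H[b]-H[a];print("hdir",np.degrees(np.arctan2(d[1],d[0])))
px=u2([(228,137),(527,232),(380,557),(50,445)])
S=np.array([plane(c,p,z)[0] for p,z in zip(px,(.046,.046,.0517,.0517))])
print("slab",S,S.mean(0),[np.linalg.norm(S[i]-S[i-1]) for i in range(4)])
for a,b in((0,1),(1,2),(3,2),(0,3)):
    d=S[b]-S[a];print("sdir",np.degrees(np.arctan2(d[1],d[0])))
K=plane(c,u2((404,75)),.09)[0];print("knobtop",K, np.linalg.norm((K-S.mean(0))[:2]))
d=S.mean(0)-K;print("yaw foot->centre",np.degrees(np.arctan2(d[1],d[0])))
print("level in side", proj(s,L), "knob",proj(s,K), "slab",proj(s,S),"holder",proj(s,H))
E
python3 - <<'E'
import cv2
a=cv2.imread("pics/side0.png")
cv2.imwrite("pics/c3.png",cv2.resize(a[185:345,265:505],None,fx=3.3,fy=3.3,interpolation=cv2.INTER_CUBIC))
E
```

```text
holder [[0.4601 0.1431 0.03  ]
 [0.4823 0.3007 0.03  ]
 [0.6804 0.2728 0.03  ]
 [0.656  0.1137 0.03  ]] [0.5697 0.2076 0.03  ] [np.float64(0.19805190089952837), np.float64(0.15924789063672173), np.float64(0.20006986794597292), np.float64(0.16096478958212748)]
level [[0.6557 0.2352 0.065 ]
 [0.657  0.2471 0.065 ]
 [0.5021 0.2708 0.065 ]
 [0.5011 0.2535 0.065 ]] [0.579  0.2516 0.065 ] [np.float64(0.1557274640912051), np.float64(0.011893618294983588), np.float64(0.1567122396255846), np.float64(0.0173745642751151)]
172.2817885237514
vial [[0.5771 0.2527 0.063 ]]
hdir 81.98652632616533
hdir -8.033647278021249
hdir -98.73461823337814
hdir 171.47313534689332
slab [[ 0.5492 -0.2476  0.046 ]
 [ 0.5159 -0.052   0.046 ]
 [ 0.729  -0.0127  0.0517]
 [ 0.7658 -0.2094  0.0517]] [ 0.6399 -0.1304  0.0489] [np.float64(0.2199730358709501), np.float64(0.1984252697046074), np.float64(0.21676140036602048), np.float64(0.20019448163061157)]
sdir 99.66595800274165
sdir 10.456090345527436
sdir 100.5903716591439
sdir 9.990335837113797
knobtop [ 0.4801 -0.1568  0.09  ] 0.16201283166812402
yaw foot->centre 9.36468522303355
level in side [[354.2296 203.6632]
 [352.7612 201.6257]
 [290.0851 206.7545]
 [292.0008 209.8173]] knob [[353.6298 293.3044]] slab [[408.909  333.4568]
 [347.9849 280.6024]
 [430.849  251.0511]
 [498.7807 295.8096]] holder [[290.6987 246.923 ]
 [278.7498 215.6599]
 [356.5636 208.658 ]
 [374.8874 238.7508]]
```

View pics/c3.png

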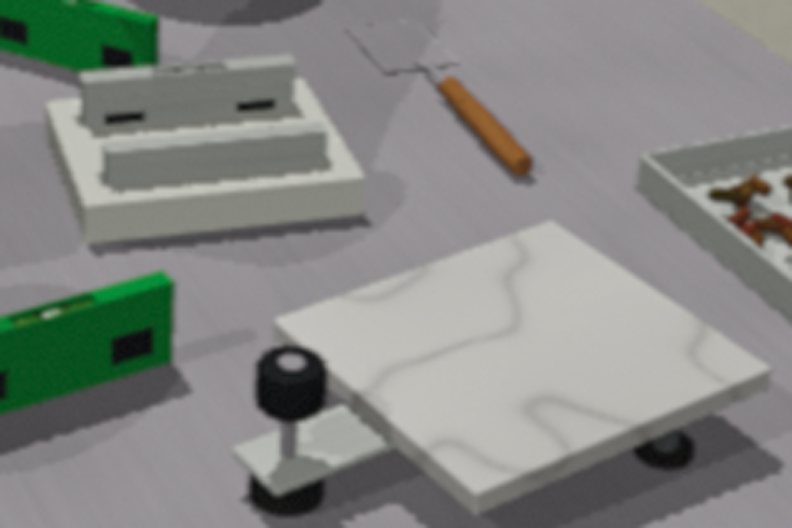

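The crop confirms it: the grey bar in the +y slot has the yellow vial with a bubble, at scene (393,317). The sizes check out: holder 199x160, slab 218x199, knob 162 mm from the slab centre. Next I'll refine with the wrist camera above the level.

Run:
```python
from plant import robot
from h import *
from scipy.spatial.transform import Rotation as Ro
np.set_printoptions(precision=4,suppress=True)
o=robot.observe();c=robot.get_calibration("wrist");f,R,t=cam(c)
RT=Ro.from_euler("xyz",o["tcp_rot"],degrees=True).as_matrix()
print("cam in tool",RT.T@(-R.T@t-o["tool_pos"]),"\n",RT.T@R.T)
for yaw in(-8,172):
    for y2 in ((.578,.252,.25),(.64,-.13,.3),(.478,-.157,.2)):
        print(yaw,robot.ik(list(y2),[180,0,yaw]))
# hover: put camera over level
yaw=172
Rz=Ro.from_euler("xyz",[180,0,yaw],degrees=True).as_matrix()
off=Rz@(RT.T@(-R.T@t-o["tool_pos"])); print(off)
```

```text
cam in tool [ 0.0694  0.0001 -0.0705] 
 [[-0.0005 -0.9627 -0.2707]
 [ 1.     -0.0001 -0.0015]
 [ 0.0014 -0.2707  0.9627]]
-8 [  11.6956   11.0776    5.552    84.4744    0.     -160.3044]
-8 [-22.9282  15.4511  15.7305  90.2794   0.     165.0718]
-8 [-33.11   -10.7983 -21.5538  79.2445   0.     154.89  ]
172 [11.6956 11.0776  5.552  84.4744  0.     19.6956]
172 [-22.9282  15.4511  15.7305  90.2794   0.     -14.9282]
172 [-33.11   -10.7983 -21.5538  79.2445   0.     -25.11  ]
[-0.0687  0.0098  0.0705]
```

Run:
```python
from plant import robot
from h import *
np.set_printoptions(precision=4,suppress=True)
robot.move_pose([.578,.252,.25],[180,0,172])
robot.pause(.3)
o=robot.observe();c=robot.get_calibration("wrist")
im=robot.grab_frame("wrist");cv2.imwrite("pics/w1.png",im)
np.save("w1c.npy",c,allow_pickle=True)
print(o["time"],o["tool_pos"],o["tcp_rot"],o["ft_force"])
```

```text
2.1083 [0.5778 0.2525 0.2501] [179.9958   0.0069 172.0445] [ 0.7727 -0.2287  0.1427]
```

View pics/w1.png

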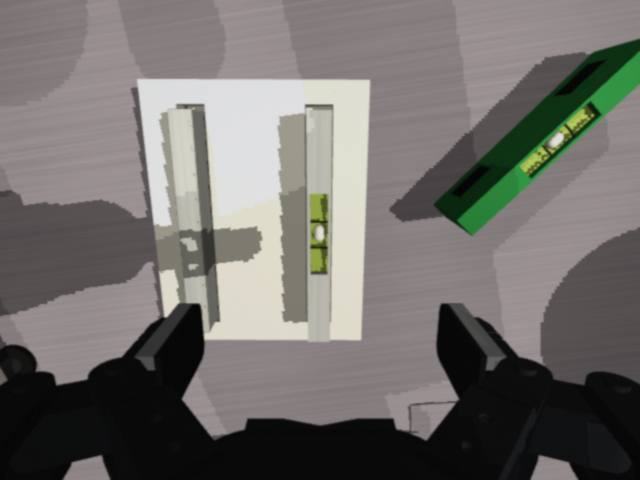

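The wrist view shows the level's top running from about (319,108) to (319,341), with the vial middle near (319,233).

Run:
```python
from h import *
np.set_printoptions(precision=4,suppress=True)
c=np.load("w1c.npy",allow_pickle=True).item()
im=cv2.imread("pics/w1.png");hsv=cv2.cvtColor(im,cv2.COLOR_BGR2HSV)
m=cv2.inRange(hsv,(22,120,60),(45,255,255));m[:,:280]=0;m[:,360:]=0;m[:180]=0;m[290:]=0
ys,xs=np.nonzero(m);print(xs.min(),xs.max(),ys.min(),ys.max())
V=plane(c,[((xs.min()+xs.max())/2,(ys.min()+ys.max())/2)],.065);print("vial",V)
P=plane(c,[(319,108),(319.3,341)],.065);print(P,P.mean(0),np.linalg.norm(P[0]-P[1]));d=P[0]-P[1];print(np.degrees(np.arctan2(d[1],d[0])))
H=plane(c,[(139,80),(370,80),(361,340),(164,340)],.03);print(H,[np.linalg.norm(H[i]-H[i-1]) for i in range(4)])
for r in (150,290):print(im[r,300:340].mean(1).astype(int))
v=plane(c,[(310,233),(331,233)],.065);print(v)
```

```text
311 326 195 270
vial [[0.5744 0.252  0.065 ]]
[[0.4959 0.2634 0.065 ]
 [0.6552 0.2412 0.065 ]] [0.5756 0.2523 0.065 ] 0.16083110975300646
172.05787776169117
[[0.4587 0.1432 0.03  ]
 [0.4809 0.3008 0.03  ]
 [0.679  0.2725 0.03  ]
 [0.6565 0.1112 0.03  ]] [np.float64(0.2003747775609088), np.float64(0.15915949567546037), np.float64(0.2002008626725912), np.float64(0.16288992891188667)]
[150 149 149 147 134 116 138 170 182 183 184 183 183 185 186 185 183 181
 180 180 182 184 185 185 185 186 185 185 184 183 175 155 152 188 212 218
 218 219 218 218]
[120 120 119 120 117 110 109 142 171 177 177 178 178 179 181 181 178 176
 175 175 177 180 180 179 180 181 180 178 177 169 157 180 208 215 215 216
 215 215 216 215]
[[0.5739 0.2463 0.065 ]
 [0.5759 0.2603 0.065 ]]
```

Run:
```python
from plant import robot
from h import *
np.set_printoptions(precision=4,suppress=True)
robot.move_pose([.5752,.2521,.16],[180,0,171.9])
robot.set_gripper(.05)
print(robot.line_to([.5752,.2521,.110],vel=.08,guard=8))
o=robot.observe();print(o["time"],o["tool_pos"],o["ft_force"])
robot.set_gripper(0.0)
o=robot.observe();print(o["time"],o["gripper_width"],o["ft_force"])
robot.pause(.2)
p=o["tool_pos"]
print(robot.line_to([p[0],p[1],.155],vel=.05))
o=robot.observe();print(o["time"],o["tool_pos"],o["gripper_width"],o["ft_force"])
robot.line_to([p[0],p[1],.22],vel=.1)
o=robot.observe();print(o["time"],o["tool_pos"],o["gripper_width"],o["ft_force"],o["torque"])
cv2.imwrite("pics/w2.png",robot.grab_frame("wrist"));cv2.imwrite("pics/s2.png",robot.grab_frame("side"))
```

```text
False
3.825 [0.5754 0.2521 0.1103] [-1.1438  0.3798 -0.0255]
4.225 0.015356453326729098 [-0.2076 -1.1754  3.9954]
False
5.475 [0.5754 0.2521 0.1546] 0.015156138075579806 [ 0.1752  1.2926 -2.3536]
6.275 [0.5754 0.2521 0.2193] 0.01482701361180298 [ 0.5566 -0.0436 -2.0688] [-0.0249 -0.0043 -0.002 ]
```

View pics/w2.png

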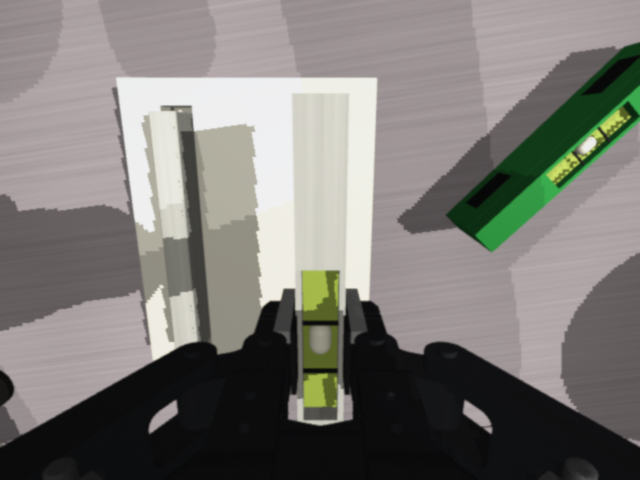

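View pics/s2.png

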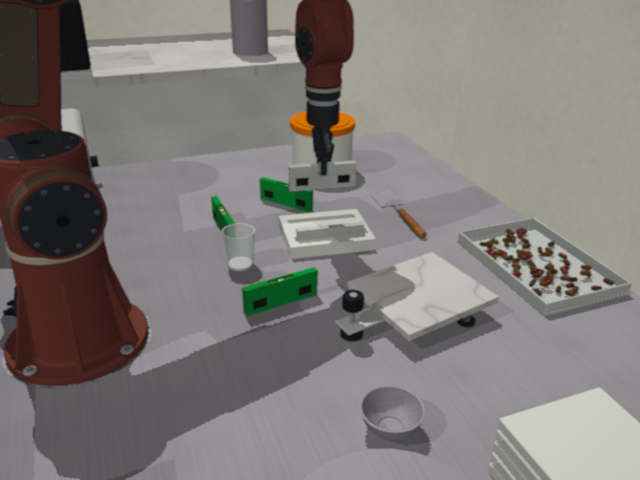

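The level is held and centred, with the vial lines at (320,323–371) between the pads. I'll move above the slab and measure it from there.

Run:
```python
from plant import robot
from h import *
np.set_printoptions(precision=4,suppress=True)
robot.line_to([.5754,.2521,.26],vel=.2)
robot.move_pose([.63,-.132,.33],[180,0,-170])
robot.pause(.3)
o=robot.observe();c=robot.get_calibration("wrist")
im=robot.grab_frame("wrist");cv2.imwrite("pics/w3.png",im)
np.save("w3c.npy",c,allow_pickle=True)
print(o["time"],o["tool_pos"],o["tcp_rot"],o["ft_force"])
```

```text
8.4917 [ 0.6301 -0.1313  0.33  ] [ 179.9985    0.0014 -169.9465] [-0.862  -0.2426 -2.7342]
```

View pics/w3.png

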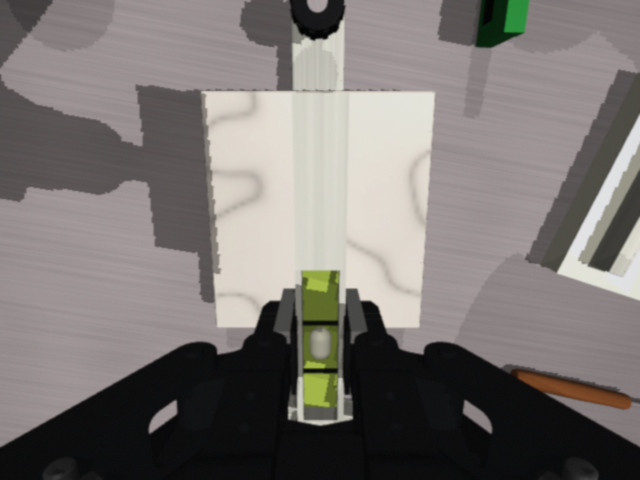

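Run:
```python
from h import *
np.set_printoptions(precision=4,suppress=True)
c=np.load("w3c.npy",allow_pickle=True).item()
px=[(203,91.5),(434.5,91.5),(420,327.5),(217,327.5)]
for dz in (0,-.004):
    S=np.array([plane(c,p,z+dz)[0] for p,z in zip(px,(.0455,.0455,.0515,.0515))])
    print(S,S.mean(0),[np.linalg.norm(S[i]-S[i-1]) for i in range(4)])
    for a,b in((0,1),(1,2),(3,2),(0,3)):
        d=S[b]-S[a];print(np.degrees(np.arctan2(d[1],d[0])))
K=plane(c,(318,4),.09)[0];print(K);d=S.mean(0)-K;print(np.linalg.norm(d[:2]),np.degrees(np.arctan2(d[1],d[0])))
im=cv2.imread("pics/w3.png");cv2.imwrite("pics/c4.png",cv2.resize(im[0:110,190:450],None,fx=3,fy=3))
```

```text
[[ 0.5478 -0.2464  0.0455]
 [ 0.5137 -0.0532  0.0455]
 [ 0.7284 -0.014   0.0515]
 [ 0.7632 -0.2104  0.0515]] [ 0.6383 -0.131   0.0485] [np.float64(0.2184075112608193), np.float64(0.1962202355493256), np.float64(0.21830000737266994), np.float64(0.1995171755615616)]
100.01947408296184
10.349786705630073
100.0486652029105
9.484394217486086
[[ 0.5477 -0.2476  0.0415]
 [ 0.5132 -0.0522  0.0415]
 [ 0.7303 -0.0125  0.0475]
 [ 0.7655 -0.2112  0.0475]] [ 0.6392 -0.1309  0.0445] [np.float64(0.22090328353477015), np.float64(0.19843150289743938), np.float64(0.22079447433488564), np.float64(0.2018042579325771)]
100.0194740829618
10.354663323031804
100.04866520291051
9.479379203361306
[ 0.478  -0.1594  0.09  ]
0.1636768137405614 10.04806410083481
```

View pics/c4.png

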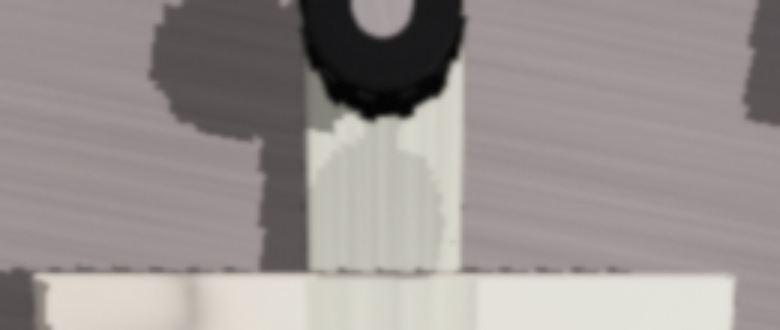

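Run:
```python
from plant import robot
from h import *
from scipy.spatial.transform import Rotation as Ro
np.set_printoptions(precision=4,suppress=True)
base=Ro.from_euler("xyz",[180,0,-170],degrees=True)
ax=np.array([-np.sin(np.radians(10)),np.cos(np.radians(10)),0])
T=Ro.from_rotvec(-np.radians(1.6)*ax)
rot=(T*base).as_euler("xyz",degrees=True);print(rot)
# level underside centre sits .1053 below TCP along tool z
low=T.apply([0,0,-.1053])
tgt=np.array([.6388,-.1308,0])
def tcp(z): return list(tgt+[0,0,z]-low)
robot.line_to(tcp(.075),vel=.12,rotation=list(rot))
robot.pause(.2)
g=robot.line_to(tcp(.038),vel=.02,guard=4)
o=robot.observe();print(g,o["time"],o["tool_pos"],o["tool_pos"]+low,o["ft_force"],o["torque"],o["gripper_width"])
cv2.imwrite("pics/s4.png",robot.grab_frame("side"))
```

```text
[ 180.     1.6 -170. ]
True 11.375 [ 0.6358 -0.1313  0.154 ] [ 0.6387 -0.1308  0.0488] [-1.5889 -0.0912  4.9778] [-0.0369  0.033  -0.0105] 0.015244082815892691
```

View pics/s4.png

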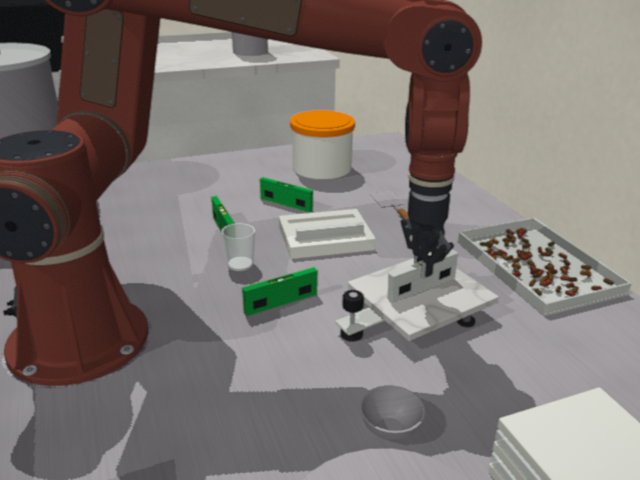

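```bash
cat >> h.py <<'E'
def shot(robot,tag):
    c=robot.get_calibration("wrist");im=robot.grab_frame("wrist")
    cv2.imwrite(f"pics/{tag}.png",im);np.save(f"{tag}.npy",c,allow_pickle=True)
    return c,im
E
python3 - <<'E'
from plant import robot
from h import *
np.set_printoptions(precision=4,suppress=True)
robot.set_gripper(.05)
o=robot.observe();print(o["time"],o["ft_force"])
p=o["tool_pos"]
robot.line_to([p[0],p[1],.19],vel=.1)
robot.line_to([.6388-.03,-.1308-.005,.26],vel=.15,rotation=[180,0,-170])
robot.pause(.4)
c,im=shot(robot,"w5");cv2.imwrite("pics/sc5.png",robot.grab_frame("scene"))
print(robot.observe()["time"],robot.observe()["tool_pos"])
E
```

```text
11.8583 [-0.7149 -0.5042 -1.0077]
13.5333 [ 0.6088 -0.1358  0.2598]
```

View pics/w5.png

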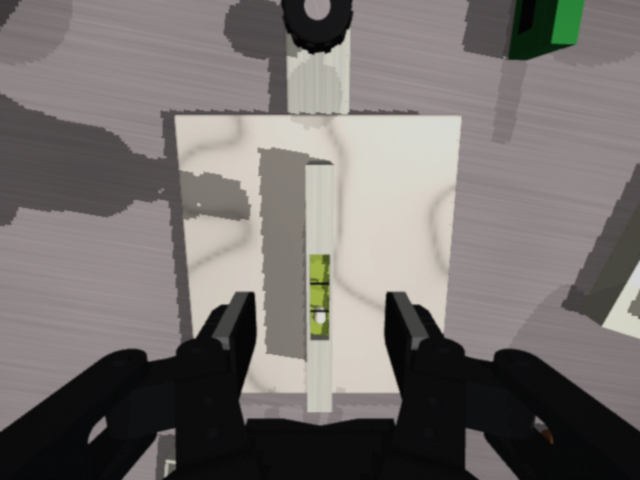

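View pics/sc5.png

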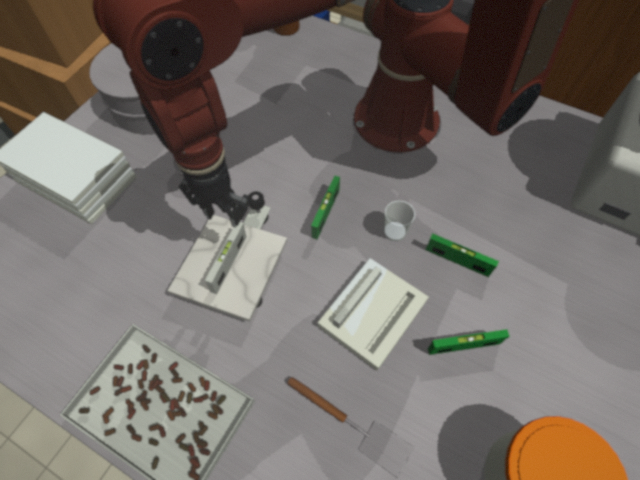

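The bubble is at (320,317), with the lines at y≈284 and 310. That puts it about 13.6 mm from the middle, away from the foot. It needs about 2.5 rad clockwise.

Run:
```python
from h import *
np.set_printoptions(precision=4,suppress=True)
c=np.load("w5.npy",allow_pickle=True).item()
print("knob",plane(c,(317.5,8),.09),"edges z.09",plane(c,[(283,12),(352,12)],.085))
E5=plane(c,[(319,163),(319,411)],.107);print("level",E5,E5.mean(0),np.linalg.norm(E5[0]-E5[1]));d=E5[1]-E5[0];print(np.degrees(np.arctan2(d[1],d[0])))
S=np.array([plane(c,p,z)[0] for p,z in zip([(176,115),(461,115)],(.0445,.0445))]);print(S,np.linalg.norm(S[0]-S[1]),S.mean(0))
im=cv2.imread("pics/w5.png");cv2.imwrite("pics/c5.png",cv2.resize(im[240:350,270:370],None,fx=5,fy=5,interpolation=cv2.INTER_CUBIC))
```

```text
knob [[ 0.4775 -0.1598  0.09  ]] edges z.09 [[ 0.4814 -0.1787  0.085 ]
 [ 0.4748 -0.1409  0.085 ]]
level [[ 0.5578 -0.1449  0.107 ]
 [ 0.719  -0.1167  0.107 ]] [ 0.6384 -0.1308  0.107 ] 0.16365806000078692
9.939838327858718
[[ 0.5475 -0.2474  0.0445]
 [ 0.5133 -0.0531  0.0445]] 0.19734029698546532 [ 0.5304 -0.1502  0.0445]
```

View pics/c5.png

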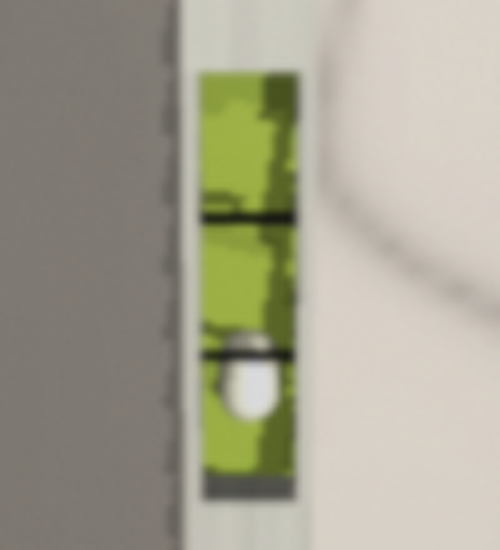

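The enlarged crop gives a better reading: offset about 11.7 mm, so turn 2.17 rad = 124° clockwise (j6 increasing).

Run:
```python
from plant import robot
from h import *
np.set_printoptions(precision=4,suppress=True)
K=[.477,-.1597]
j1=np.degrees(np.arctan2(K[1],K[0]))
j6s=-60; yaw=180+j1-j6s
robot.set_gripper(.085)
robot.move_pose(K+[.215],[180,0,(yaw+180)%360-180])
o=robot.observe();print(o["time"],o["q"],o["tcp_rot"])
g=robot.line_to(K+[.136],vel=.1,guard=8)
o=robot.observe();print(g,o["time"],o["tool_pos"],o["ft_force"])
if not g:
    robot.set_gripper(0.0)
    o=robot.observe();print(o["time"],o["gripper_width"],o["ft_force"],o["q"])
    q=np.array(o["q"]);y0=o["tcp_rot"][2]
    for k in (1,2):
        q2=q.copy();q2[5]=q[5]+62*k
        robot.goto_joints(list(q2))
        o=robot.observe();print(o["time"],o["tcp_rot"],o["ft_force"],o["torque"],o["gripper_width"])
    cv2.imwrite("pics/s6.png",robot.grab_frame("side"))
```

```text
14.6833 [-33.4315 -11.0493 -20.1373  80.8228   0.0124 -74.7822] [-179.9172    0.0354 -138.6492]
False 15.625 [ 0.4774 -0.1599  0.1367] [ 0.4441  0.9613 -0.1368]
16.1333 0.036627527777579126 [ 0.4338 -2.5075  4.5284] [-33.4499  -8.9435 -26.5463  72.2915  -0.0155 -74.9308]
17.1417 [-179.9309    0.1167  159.5613] [ 1.1568 -4.793   0.7319] [-0.9213 -0.1599 -0.1291] 0.0364042661719067
18.15 [179.9746   0.1369  97.4794] [-0.3209 -5.3038  1.2589] [-1.1903  0.2623 -0.111 ] 0.03614795549648389
```

View pics/s6.png

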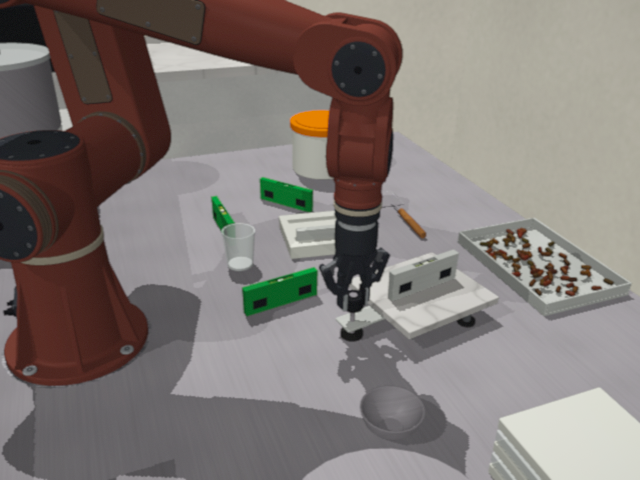

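```bash
python3 - <<'E'
from plant import robot
from h import *
robot.set_gripper(.085)
p=robot.observe()["tool_pos"]
robot.line_to([p[0],p[1],.215],vel=.15)
robot.move_pose([.6388-.035,-.1308-.006,.25],[180,0,-170])
robot.pause(.6)
c,im=shot(robot,"w7");print(robot.observe()["time"])
E
python3 - <<'E'
import cv2,numpy as np
im=cv2.imread("pics/w7.png")
cv2.imwrite("pics/c7.png",np.hstack([im[:,140:500],cv2.resize(im[220:360,270:370],None,fx=480/140,fy=480/140,interpolation=cv2.INTER_CUBIC)]))
E
```

```text
21.375
```

View pics/c7.png

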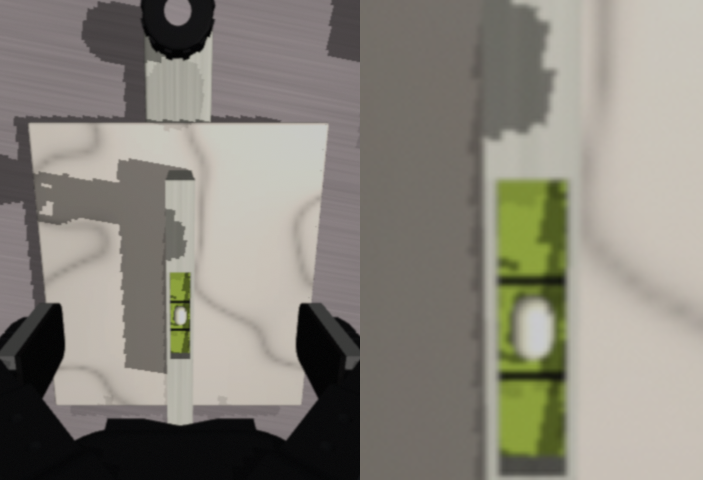

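Bubble centred: lines at 281 and 376 in the enlarged crop, bubble middle about 327.5, so an offset of about 0.3 mm. Next I'll measure where the level's middle is and press there.

Run:
```python
from plant import robot
from h import *
np.set_printoptions(precision=4,suppress=True)
c=np.load("w7.npy",allow_pickle=True).item()
im=cv2.imread("pics/w7.png");hsv=cv2.cvtColor(im,cv2.COLOR_BGR2HSV)
m=cv2.inRange(hsv,(22,100,40),(45,255,255));m[:,:290]=0;m[:,350:]=0;m[:220]=0;m[370:]=0
ys,xs=np.nonzero(m);print(xs.min(),xs.max(),ys.min(),ys.max())
ymid=220+328.5*140/480
V=plane(c,[((xs.min()+xs.max())/2,ymid)],.108)[0];print("vial",V)
top=plane(c,[(320,180)],.110);print("foot-end top",top,np.linalg.norm(top[0]-V))
robot.set_gripper(0.0)
x,y=(V[0]+.6384)/2,(V[1]-.1308)/2
print(x,y)
robot.move_pose([x,y,.215],[180,0,-170]);robot.pause(.3)
o=robot.observe();f0=o["ft_force"];print(o["tool_pos"],o["tcp_rot"],f0,o["gripper_width"])
g=robot.line_to([x,y,.170],vel=.02,guard=6)
o=robot.observe();print(g,o["time"],o["tool_pos"],o["ft_force"]-f0)
robot.pause(.3)
o=robot.observe();print(o["tool_pos"],o["ft_force"]-f0,o["torque"])
c,im=shot(robot,"w8");cv2.imwrite("pics/s8.png",robot.grab_frame("side"))
```

```text
310 329 273 352
vial [ 0.6399 -0.1305  0.108 ]
foot-end top [[ 0.5606 -0.1441  0.11  ]] 0.08048275829047608
0.6391544119914063 -0.1306355410471326
[ 0.6392 -0.131   0.2163] [-179.9444    0.075  -170.0207] [ 0.4579 -0.2518 -0.0645] 0.00011049094381853809
True 24.2667 [ 0.6391 -0.1306  0.1822] [-2.1478  0.8891  4.4434]
[ 0.6391 -0.1306  0.1823] [-2.1643  0.8961  5.4919] [ 0.0693  0.1261 -0.0292]
```

View pics/w8.png

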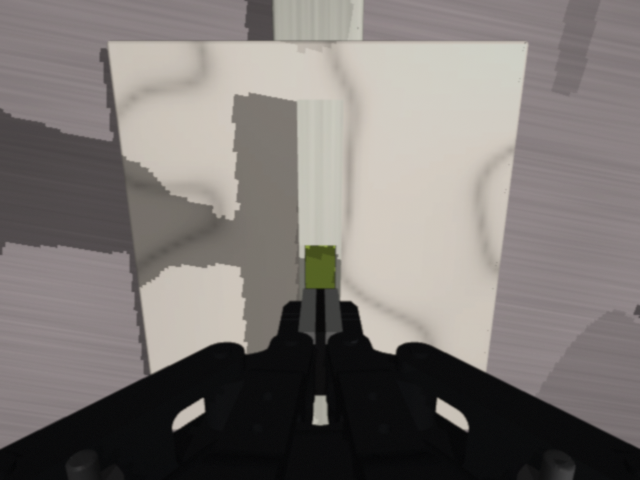

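View pics/s8.png

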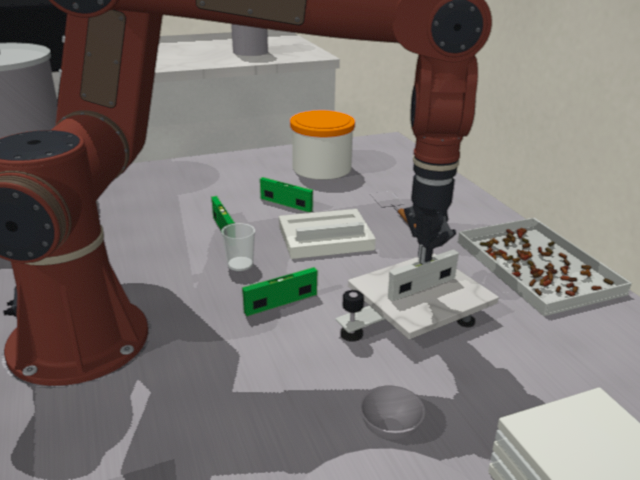

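Contact is in the middle of the vial at about 5.5 N, and the level is upright. I'll step the press up to about 10 N.

Run:
```python
from plant import robot
from h import *
np.set_printoptions(precision=4,suppress=True)
f0=np.array([.458,-.252,-.0645])
x,y=.63915,-.13064
z=.1821
for i in range(14):
    robot.line_to([x,y,z],vel=.01); robot.pause(.3)
    o=robot.observe();f=o["ft_force"]-f0;print(round(z,5),o["time"],o["tool_pos"],f)
    if f[2]>9.3 : break
    z-=.0002 if f[2]<8 else .0001
```

```text
0.1821 25.2167 [ 0.6393 -0.1307  0.1823] [-0.1007 -0.3299  2.7509]
0.1819 25.7667 [ 0.6393 -0.1307  0.1823] [-1.4498  0.1667  5.4053]
0.1817 26.3167 [ 0.6393 -0.1307  0.1822] [-1.8428 -0.0935  5.5286]
0.1815 26.8667 [ 0.6393 -0.1307  0.1822] [-1.0677 -0.1064  7.8461]
0.1813 27.4167 [ 0.6393 -0.1307  0.1822] [-2.6024  0.4956  7.9112]
0.1811 27.9667 [ 0.6393 -0.1308  0.1822] [-2.5218  0.8352 10.082 ]
```

Run:
```python
from plant import robot
from h import *
np.set_printoptions(precision=4,suppress=True)
f0=np.array([.458,-.252,-.0645])
for i in range(4):
    robot.pause(.4);o=robot.observe();print(o["time"],o["tool_pos"],o["ft_force"]-f0)
c,im=shot(robot,"w9")
a=robot.grab_frame("scene");s=robot.grab_frame("side")
cv2.imwrite("pics/c9.png",np.hstack([cv2.resize(im[200:360,240:400],(400,400)),cv2.resize(s[220:340,330:450],(400,400),interpolation=cv2.INTER_CUBIC)]))
cv2.imwrite("pics/sc9.png",a)
```

```text
28.3667 [ 0.6393 -0.1308  0.1822] [-2.6975  0.7763  8.8026]
28.7667 [ 0.6393 -0.1308  0.1822] [-2.6135  0.3783  8.981 ]
29.1667 [ 0.6393 -0.1308  0.1822] [-3.4167  0.5034 10.6623]
29.5667 [ 0.6393 -0.1308  0.1822] [-2.5893  1.0742  9.8978]
```

View pics/c9.png

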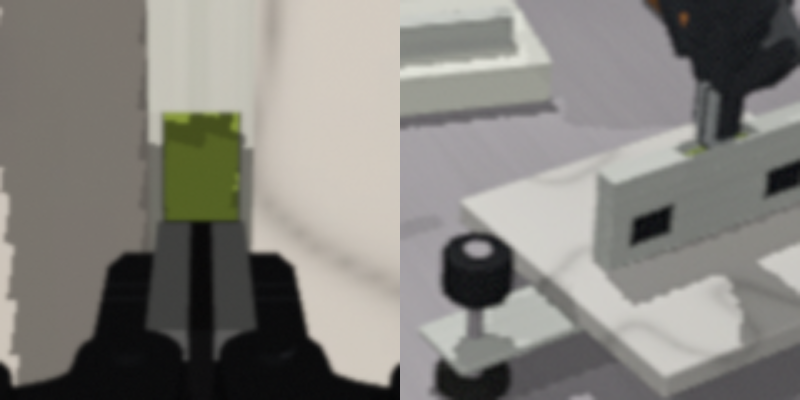

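View pics/sc9.png

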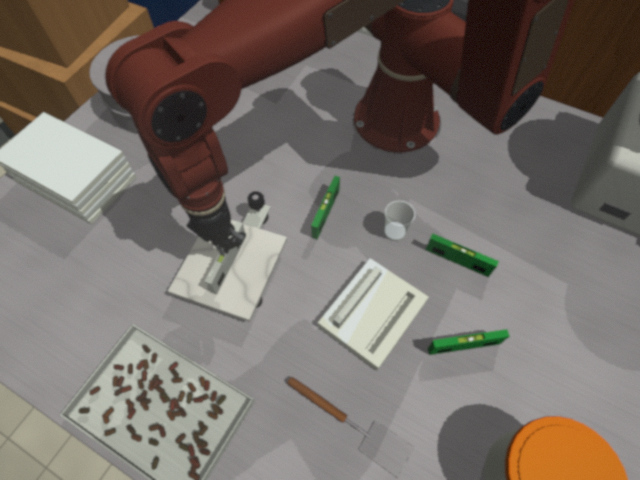

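The press holds steady at about 9–10.7 N. The level is upright and flat, and the bar, cup and bowl are unmoved. The fingers hide the middle of the vial, and no bubble shows in the part beyond them on the foot side. I'm handing in.

Run:
```python
from plant import robot
print(robot.job_done()); o=robot.observe(); print(o["time"],o["ft_force"])
```

```text
the job is handed in; nothing more can be done
None
the job is handed in; nothing more can be done
```

I lifted the level straight out of its slot, stood it on the middle of the slab pointing at the foot, and let go. I then turned the knob 124° clockwise and handed the job in at about 30 s, while still pressing on the middle of the level's top.

- **Placement:** the wrist view after release put the level within about 1 mm of the slab's centre, at a yaw of 9.9° against the slab's 10.0°.
- **Bubble:** it was about 11.7 mm off before the turn. It read about 0.3 mm from the middle 3 s after the turn. This was the last direct view of it, because the fingers hide the vial's middle during the press.
- **Press:** the force held between 8.8 and 10.7 N, with about 3 N sideways. The level still stood upright and flat.
- **Bystanders:** in the last pictures the bar, cup, bowl and green look-alikes looked unmoved.

No check failed. One disagreement: the first scene-camera position of the level was about 3 mm off the wrist view, so I used the wrist view for the grasp.

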